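# Reject the rattling balance cartridge

## Robot

A 6-joint arm with a two-finger parallel gripper is mounted at the origin on the work surface. World frame = base frame: x ahead of the robot, y to its left, z up, the work surface at z = 0. Lengths are in m, angles in rad, forces in N, time in s.
With the tool pointing down it reaches from about 0.25 to 0.725 m from the base axis. Payload 4 kg.
Tool frame: the origin (TCP) lies midway between the tips of the shut fingers; the grasp point (between the pads) lies 19 mm behind it; z points along the fingers, x is the direction in which the jaws open and shut, and the axes are right-handed (so a half turn about z gives the same grasp; the last joint's range is limited). The gripper opens to 85 mm and grips with 20 to 120 N. Pads are 22 mm wide; open, the fingers measure 114 mm over their backs; the gripper's body (76 mm by 85 mm) begins 54 mm behind the grasp point. The pads swing forward as they close: fully open they stand 13 mm farther back than shut.
Start: joints at [1.162, 0.241, 0.005, 1.335, 0, 1.571], TCP at [0.199, 0.459, 0.231] pointing down, gripper open.
Joint ranges: [-2.72, 2.72], [-1.05, 1.87], [-1.09, 1.28], [-1.99, 2.15], [-1.42, 1.44], [-3.14, 3.14]. Speed limits (rad/s): [2.79, 2.79, 3.14, 3.14, 3.14, 3.14].

## Interface

Orientations are given as a unit quaternion [x, y, z, w].
In Python, from workcell import bot gives the robot as it stands.
- The arm moves only by the tool drive_tool, never from a script. Its argument "rows" is text: rows parted by semicolons, each of 5 numbers parted by spaces: the finger opening in mm, from 0 to 85.4, then the shift along the tool's x, y, z in mm, then the turn about the tool's z in rad. A call has 1 to 12 rows; each row shifts and turns the commanded pose from where the row before left it, along the tool's axes as they then stand; what a row does not reach is not made up. A row lasts 1/10 s, in which the tool goes at most 50 mm and 8.59 degrees, less where a joint would pass 70% of its speed; a pose out of reach is approached as far as the arm can. A call is refused whole if a number of a shift passes 50 or a number of a turn 0.15, either way. A call with a gripper value outside its range is refused whole. The fingers move at their own pace and stop on an object; the grip force is fixed at half the most. Time passes only in rows, so rows that do not move let the fingers close. It gives the time, the measured TCP pose, the force and the opening at its end, in the units of the state.
- bot.get_obs(): the state, without advancing time (a new reading comes with each control period).
- bot.camera(name): name is "scene" or "top" or "wrist"; returns a dict with "image" (400x640x3 uint8, red, green, blue), "vertical_fov" (degrees; the focal length in pixels is half the picture's height over the tangent of half this angle, whatever the lens; pixels are square), "cx", "cy" (the principal point, pixels), "R" (3x3) and "t" (3): a world point X has camera coordinates R X + t; the wrist camera has in their place "tool_from_camera" (4x4, takes a point from camera to tool coordinates, whose origin is the TCP and whose axes are the tool frame's). Camera axes: x right, y down, z forward; pixel columns grow to the right and rows downward; lengths in m; the calibration is good to about 2 mm. A picture is of the moment at which its call begins: read the wrist's pose just before it. There is no depth.
- bot.job_done(): hands the job in, once; it reports no verdict.
The state is a dict: "clock": time; "joint_pos": joint angles; "joint_vel": joint speeds; "tau": joint torques, N m; "eef_pos": TCP position; "tool_rot": TCP orientation; "ft_force": force on the tool from outside, world axes, zero at the start; "ft_torque": the same for the moment, N m; "grip_width": finger opening in m.
Only numpy, scipy, OpenCV 4.12 (cv2) and the standard library are available. Lean on these libraries where they do the work, as an engineer would, in place of code of your own. Each camera call takes 0.05 s, during which the arm holds its last target. There are 200 camera calls.

## Task

One of the three sealed centrifuge balance cartridges has a weight rolling loose inside. Starting with the cradle nearest the robot and working outwards, press the bay-side end of each cartridge down so that it tips right over, keep it there for about a second, and let go: a sound one swings back level, the rattler stays down. Then slide the rattler out of its cradle until it lies completely inside the red reject bay, and shut the bay's lid; leave the two sound cartridges level in their cradles and leave the other things on the bench alone.

Things in the scene. Friction and masses are not known exactly. Their poses are not given: they have to be found in the camera images.
- stand: Fixed test stand, white base 240 x 296 mm, three swinging aluminium cradles and a red reject bay. Origin on the bench under the middle cradle's pivot. Stand x runs from the near (-80 mm) over the middle (0) to the far (+80 mm) cradle, y along the cartridges towards the bay, z up. Cradle floors: y -66 to 60 mm, 34 mm above the bench when level, 24 mm at the bay end when tipped; end lip 10 mm, rails 9 mm.
- bay (a point): Centre of the reject bay's floor, at stand y = 143 mm, 12 mm above the bench. Inside 224 mm (stand x) by 140 mm (y 73 to 213 mm); sill only 18 mm high towards the cradles, 75 mm walls on the other sides. A cartridge pushed along +y by its end away from the bay slides down its tipped cradle, over the sill and drops behind it once that end is past y = 75 mm.
- cart_near_c (a point): Closed violet box with black bands near its ends, 120 long (along stand y) x 44 x 50 high (mm), 0.28 to 0.36 kg, starts in the nearest cradle. The point is its centre, half-way up, 59 mm above the bench while level. It lies free between low rails, with a lip behind its end away from the bay and nothing in its way towards the bay. A loose weight inside cannot be seen; any of the three may be the one.
- cart_mid_c (a point): Closed violet box with black bands near its ends, 120 long (along stand y) x 44 x 50 high (mm), 0.28 to 0.36 kg, starts in the middle cradle. The point is its centre, half-way up, 59 mm above the bench while level. It lies free between low rails, with a lip behind its end away from the bay and nothing in its way towards the bay. A loose weight inside cannot be seen; any of the three may be the one.
- cart_far_c (a point): Closed violet box with black bands near its ends, 120 long (along stand y) x 44 x 50 high (mm), 0.28 to 0.36 kg, starts in the farthest cradle. The point is its centre, half-way up, 59 mm above the bench while level. It lies free between low rails, with a lip behind its end away from the bay and nothing in its way towards the bay. A loose weight inside cannot be seen; any of the three may be the one.
- cradle_near (a joint): Tilt of the near cradle: 0 = level (rest), 0.18 rad = right over, bay end 11 mm lower. Pivot along stand x through the cartridge's centre. A weak spring levels it. Pressing the cartridge's top 45 mm from its centre towards the bay tips it (under 3 N). Let go, a sound one is level within 0.8 s; with a loose weight, held over 1 s so that it rolls to the low end, it stays right over.
- cradle_mid (a joint): Tilt of the middle cradle: 0 = level (rest), 0.18 rad = right over, bay end 11 mm lower. Pivot along stand x through the cartridge's centre. A weak spring levels it. Pressing the cartridge's top 45 mm from its centre towards the bay tips it (under 3 N). Let go, a sound one is level within 0.8 s; with a loose weight, held over 1 s so that it rolls to the low end, it stays right over.
- cradle_far (a joint): Tilt of the far cradle: 0 = level (rest), 0.18 rad = right over, bay end 11 mm lower. Pivot along stand x through the cartridge's centre. A weak spring levels it. Pressing the cartridge's top 45 mm from its centre towards the bay tips it (under 3 N). Let go, a sound one is level within 0.8 s; with a loose weight, held over 1 s so that it rolls to the low end, it stays right over.
- lid (a joint): Lid of the bay: 0 rad = shut, level; 1.57 upright; at most 2.0. Clear panel in a red frame, 236 mm along stand x, 145 mm from hinge to free edge, 5 mm thick, 0.16 kg. Hinge along stand x at stand y = 215 mm, 78 mm above the bench, on the wall opposite the cradles. Starts past upright, leaning away from the cradles; pushed back over to below 1.2 rad it sinks shut by its own weight in about 1 s.
- lid_edge (a point): Middle of the lid's free edge, 145 mm from the hinge.
- tube_rack: Bystander: blue rack of microtubes, 90 x 200 x 46 mm, origin under its centre.
- buffer_bottle: Bystander: amber bottle, 66 mm diameter, 150 mm high, origin under its centre.
- sample_jar: Bystander: white jar, 70 mm diameter, 85 mm high, origin under its centre.
Mind the look-alikes: they are no part of the job. What is shaped like the part that bears cart_mid_c but green is not meant. What is shaped like the part that bears cart_near_c but turquoise is not meant.

How it is judged:
On the way, in this order (a step that is already met when the one before it is completed fails the run):
1. the nearest cartridge is tipped right over (cradle joint above 0.15 rad for 0.4 s) (value of joint cradle_near above 0.15 rad), for 0.4 s.
2. the middle cartridge is tipped right over (cradle joint above 0.15 rad for 0.4 s) (value of joint cradle_mid above 0.15 rad), for 0.4 s.
3. the farthest cartridge is tipped right over (cradle joint above 0.15 rad for 0.4 s) (value of joint cradle_far above 0.15 rad), for 0.4 s.
4. the cartridge with the loose weight lies inside the reject bay (((y of cart_near_c in the frame of stand between 0.128 and 0.158 m and x of cart_near_c in the frame of stand between -0.095 and 0.095 m and z of cart_near_c in the frame of stand below 0.045 m and distance between cart_near_c and weight_loose below 0.05 m) or (y of cart_mid_c in the frame of stand between 0.128 and 0.158 m and x of cart_mid_c in the frame of stand between -0.095 and 0.095 m and z of cart_mid_c in the frame of stand below 0.045 m and distance between cart_mid_c and weight_loose below 0.05 m) or (y of cart_far_c in the frame of stand between 0.128 and 0.158 m and x of cart_far_c in the frame of stand between -0.095 and 0.095 m and z of cart_far_c in the frame of stand below 0.045 m and distance between cart_far_c and weight_loose below 0.05 m))), for 0.2 s.
At the end, for the whole second after the job is handed in: The rattler lies wholly inside the reject bay (centre 128 to 158 mm from the pivot line along stand y), the lid is shut (below 0.05 rad), the two sound cartridges are within 15 mm of their start in level cradles (below 0.03 rad), all at rest (((y of cart_near_c in the frame of stand between 0.128 and 0.158 m and x of cart_near_c in the frame of stand between -0.095 and 0.095 m and z of cart_near_c in the frame of stand below 0.045 m and distance between cart_near_c and weight_loose below 0.05 m and distance of each of cart_mid_c, cart_far_c from where it was at the start of the episode below 0.015 m and value of joint each of cradle_mid, cradle_far below 0.03 rad) or (y of cart_mid_c in the frame of stand between 0.128 and 0.158 m and x of cart_mid_c in the frame of stand between -0.095 and 0.095 m and z of cart_mid_c in the frame of stand below 0.045 m and distance between cart_mid_c and weight_loose below 0.05 m and distance of each of cart_near_c, cart_far_c from where it was at the start of the episode below 0.015 m and value of joint each of cradle_near, cradle_far below 0.03 rad) or (y of cart_far_c in the frame of stand between 0.128 and 0.158 m and x of cart_far_c in the frame of stand between -0.095 and 0.095 m and z of cart_far_c in the frame of stand below 0.045 m and distance between cart_far_c and weight_loose below 0.05 m and distance of each of cart_near_c, cart_mid_c from where it was at the start of the episode below 0.015 m and value of joint each of cradle_near, cradle_mid below 0.03 rad)) and value of joint lid below 0.05 rad and linear speed of each of cart_near, cart_mid, cart_far below 0.02 m/s); the robot touches nothing.
It fails at once if the tube rack is moved more than 30 mm (distance of tube_rack from where it was at the start of the episode above 0.03 m).
It fails at once if the buffer bottle is moved more than 30 mm (distance of buffer_bottle from where it was at the start of the episode above 0.03 m).
It fails at once if the sample jar is moved more than 30 mm (distance of sample_jar from where it was at the start of the episode above 0.03 m).
It also fails if it takes over 72 s, if anything falls off the work surface, if the arm or the gripper's body presses on something with over 40 N, if the wrist force passes 120 N, or if a joint passes its speed limit or range.

## Working session

There is one attempt and no reset: what is moved stays moved. The work goes in short steps, Python scripts to look and compute and a tool call to move; the robot and the scene stay as the last step left them, time stands still between calls to the robot, and variables do not carry over. Pictures are saved under pics/ and viewed, about 8 in all and at most 12, crops included, and the job is handed in when it is done.

Besides the shell and the picture viewer there is one more tool, called as name(argument=value, ...), one argument or row to a line, values as JSON. drive_tool: Moves the arm, as the interface text tells. Its arguments: {"type":"object","properties":{"rows":{"type":"string"}},"required":["rows"]}

```bash
mkdir -p pics; cat > h.py <<'E'
from workcell import bot
import numpy as np, cv2
def cam(n):
    c=bot.camera(n); c['f']=200/np.tan(np.radians(c['vertical_fov'])/2); return c
def save(c,n): cv2.imwrite(f'pics/{n}.png',c['image'][...,::-1])
def ray(c,u,v,z):
    R=np.array(c['R']);t=np.array(c['t']);o=-R.T@t
    d=R.T@np.array([(u-c['cx'])/c['f'],(v-c['cy'])/c['f'],1]); return o+d*(z-o[2])/d[2]
E
python3 - <<'E'
from h import *
a=cam('top');b=cam('scene');save(a,'top0');save(b,'sc0')
for c in(a,b):
    print({k:v for k,v in c.items() if k!='image'}); print(-np.array(c['R']).T@np.array(c['t']))
o=bot.get_obs();print(o['clock'],o['eef_pos'],o['tool_rot'],o['ft_force'])
E
```

```text
{'vertical_fov': 57.47985321884468, 'cx': 324.63701996183147, 'cy': 202.64978389173163, 'R': array([[-0.00206529, -0.99992877, -0.01175575],
       [-0.99853899,  0.0026969 , -0.05396854],
       [ 0.0539964 ,  0.01162712, -0.99847343]]), 't': array([0.00193736, 0.521334  , 1.19761414]), 'f': np.float64(364.7038997255615)}
[ 0.45590947 -0.01339356  1.22394431]
{'vertical_fov': 50.073629651285074, 'cx': 318.567806204659, 'cy': 192.77734072962525, 'R': array([[-0.58701053,  0.80954778,  0.00714276],
       [ 0.6818118 ,  0.49910673, -0.53481319],
       [-0.43652183, -0.30907096, -0.84494014]]), 't': array([ 0.32070655, -0.30698437,  1.6225809 ]), 'f': np.float64(428.1828694377764)}
[1.10585566 0.39508333 1.20451371]
0.1 [0.19852824 0.45830169 0.23052351] [ 8.35920654e-01  5.48849561e-01 -7.59746223e-04  4.93191103e-04] [0.1226969  0.65051246 0.40552447]
```

View pics/top0.png

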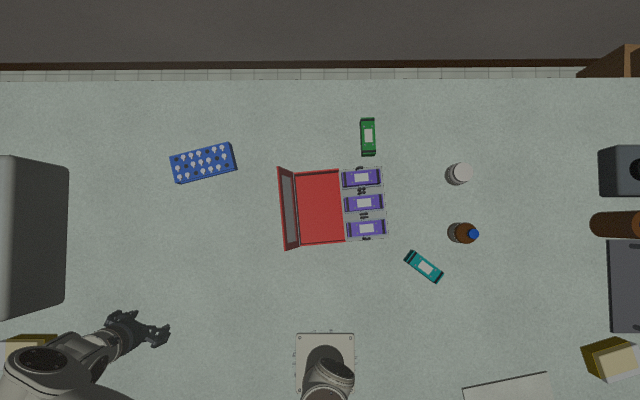

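View pics/sc0.png

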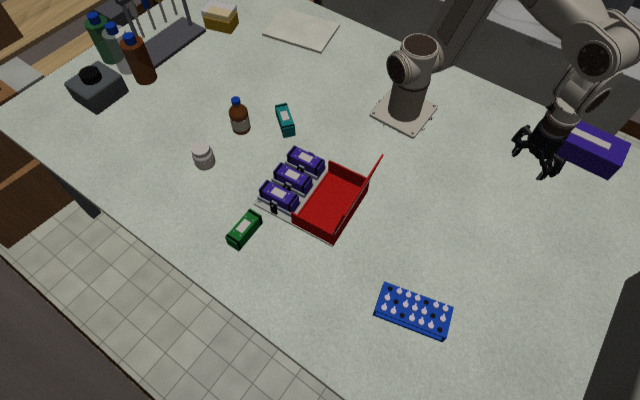

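The top view shows the bay on the left at about (318,207), with its lid open at (287,207). The violet cartridges are at (366,229) near, (363,203) mid and (361,178) far. The scene view agrees. Stand +y is roughly world +y, with a small yaw.

```bash
python3 - <<'E'
from h import *
c=cam('top');b=cam('scene')
def labels(c,roi):
    im=c['image'];u0,v0,u1,v1=roi;h=cv2.cvtColor(im,cv2.COLOR_RGB2HSV)
    m=cv2.inRange(h,(118,90,50),(140,255,255));mm=np.zeros_like(m);mm[v0:v1,u0:u1]=m[v0:v1,u0:u1]
    out=[]
    for k in cv2.findContours(mm,cv2.RETR_EXTERNAL,cv2.CHAIN_APPROX_NONE)[0]:
        if cv2.contourArea(k)<100: continue
        f=np.zeros_like(m);cv2.drawContours(f,[k],-1,255,-1)
        w=f&cv2.inRange(h,(0,0,120),(179,70,255))
        M=cv2.moments(w,True);A=M['m00']
        if A<5: print('nolabel',cv2.boundingRect(k));continue
        out.append((M['m10']/A,M['m01']/A,A,cv2.minAreaRect(k)))
    return out
for cc,roi in((c,(335,160,395,245)),(b,(240,135,335,220))):
    P=[]
    for u,v,A,r in labels(cc,roi):
        p=ray(cc,u,v,.084);P.append(p);print(round(u,1),round(v,1),A,r[1],p.round(4))
    P=np.array(P);P=P[np.argsort(P[:,0])]; d=P[-1]-P[0];print(d,np.linalg.norm(d),'yaw',-np.arctan2(-d[1],d[0])*1)
# lid edge & bay red in top
h=cv2.cvtColor(c['image'],cv2.COLOR_RGB2HSV);m=cv2.inRange(h,(0,120,50),(8,255,255))|cv2.inRange(h,(172,120,50),(179,255,255));m[:,:260]=0;m[:,360:]=0;m[:150]=0;m[260:]=0
k=max(cv2.findContours(m,cv2.RETR_EXTERNAL,cv2.CHAIN_APPROX_NONE)[0],key=cv2.contourArea)
print(cv2.boundingRect(k));print(cv2.approxPolyDP(k,3,True)[:,0].tolist())
cr=cv2.resize(c['image'][150:260,265:405],None,fx=5.5,fy=5.4,interpolation=cv2.INTER_CUBIC);cv2.imwrite('pics/cr.png',cr[...,::-1])
E
```

```text
366.0 227.7 134.0 (13.731513977050781, 30.74664878845215) [ 0.4392 -0.1287  0.084 ]
363.7 202.4 133.0 (13.942502975463867, 30.6010799407959) [ 0.518  -0.1223  0.084 ]
360.9 176.9 127.0 (14.757325172424316, 30.691614151000977) [ 0.5981 -0.1142  0.084 ]
[0.15896496 0.01455117 0.        ] 0.15962955272170434 yaw 0.09128260050357864
278.3 192.3 110.0 (30.857738494873047, 15.652474403381348) [ 0.5993 -0.1165  0.084 ]
292.0 173.9 100.0 (30.631956100463867, 15.03058910369873) [ 0.5193 -0.1247  0.084 ]
305.1 156.8 93.0 (29.334074020385742, 12.781274795532227) [ 0.4402 -0.1321  0.084 ]
[0.15912112 0.01561286 0.        ] 0.1598852519946107 yaw 0.09780629067489041
(295, 172, 51, 74)
[[337, 172], [295, 176], [300, 245], [345, 241]]
```

View pics/cr.png

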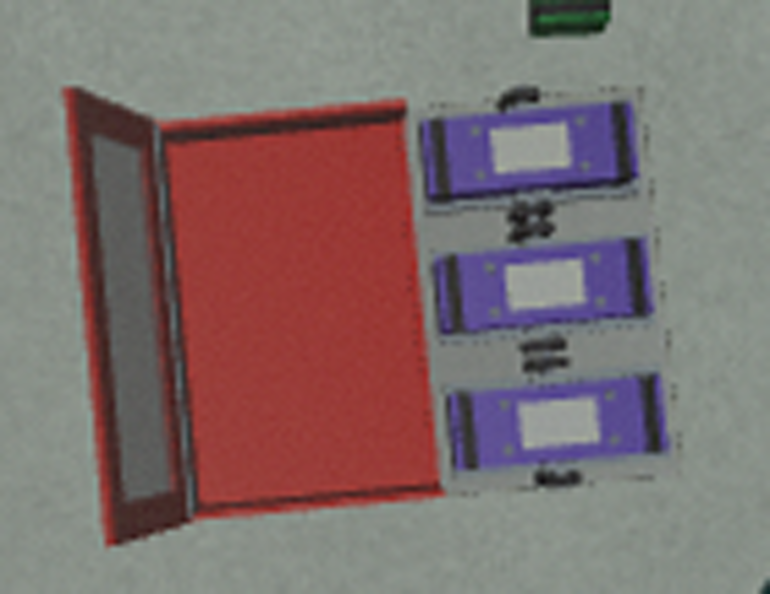

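The three label centres agree between the two views to about 3 mm, and their spacing is 160 mm as expected. Yaw is about 0.095 rad and the origin is about (0.519,-0.123). First I'll turn the tool so that its x axis lies along stand x.

drive_tool(
  rows="0 0 0 -12 0.089;0 0 0 -12 0.089;0 0 0 -12 0.089;0 0 0 -12 0.089;0 0 0 -12 0.089;0 0 0 -12 0.089;0 0 0 -12 0.089;0 0 0 -12 0.089;0 0 0 -12 0.089;0 0 0 0 0.089;0 0 0 0 0.089;0 0 0 0 0.089",
)

```text
clock: 1.4
eef_pos: [0.1987, 0.4587, 0.3392]
tool_rot: [0.999, 0.045, -0.0, 0.0]
ft_force: [0.1, 0.3, 0.4]
grip_width: -0.0001
```

```bash
cat >> h.py <<'E'
from scipy.spatial.transform import Rotation as Ro
yaw=0.095;S=np.array([.519,-.123]);ex=np.array([np.cos(yaw),np.sin(yaw)]);ey=np.array([-ex[1],ex[0]])
def st():
    o=bot.get_obs();p=np.array(o['eef_pos']);d=p[:2]-S;X=Ro.from_quat(o['tool_rot']).as_matrix()
    print('t',round(o['clock'],2),'stand mm',(np.array([d@ex,d@ey,p[2]])*1e3).round(1),'toolx ang',round(np.arctan2(X[1,0],X[0,0]),4),'F',np.round(o['ft_force'],2),'w',round(o['grip_width'],4))
E
python3 -c "from h import *;st()"
```

```text
t 1.4 stand mm [-263.6  609.5  339.2] toolx ang 0.0903 F [0.11 0.27 0.41] w -0.0001
```

drive_tool(
  rows="0 15 47 0 0;0 15 47 0 0;0 15 47 0 0;0 15 47 0 0;0 15 47 0 0;0 15 47 0 0;0 15 47 0 0;0 16 47 0 0;0 16 47 0 0;0 16 47 0 0;0 16 47 0 0;0 16 47 0 0",
)

```text
clock: 2.6
eef_pos: [0.4362, -0.0875, 0.3393]
tool_rot: [0.999, 0.047, 0.0, -0.0]
ft_force: [0.6, 1.4, 0.9]
grip_width: -0.0002
```

```bash
python3 -c "from h import *;st()"
```

```text
t 2.6 stand mm [-79.1  43.2 339.3] toolx ang 0.0934 F [0.6  1.41 0.88] w -0.0002
```

drive_tool(
  rows="0 0 0 45 0;0 0 0 45 0;0 0 0 45 0;0 0 0 45 0;0 0 0 40 0;0 0 0 20 0;0 0 0 10 0;0 0 0 5 0;0 0 0 5 0;0 0 0 5 0;0 0 0 2 0;0 0 0 0 0",
)

```text
clock: 3.8
eef_pos: [0.4372, -0.0842, 0.0753]
tool_rot: [0.999, 0.047, 0.002, -0.001]
ft_force: [-5.7, 7.0, 20.3]
grip_width: 0.0
```

```bash
python3 - <<'E'
from h import *
st();c=cam('scene');cv2.imwrite('pics/p1.png',cv2.resize(c['image'][120:250,230:400],None,fx=4.5,fy=4.5)[...,::-1])
E
```

```text
t 3.8 stand mm [-77.8  46.4  75.3] toolx ang 0.095 F [-5.68  7.01 20.31] w 0.0
```

View pics/p1.png

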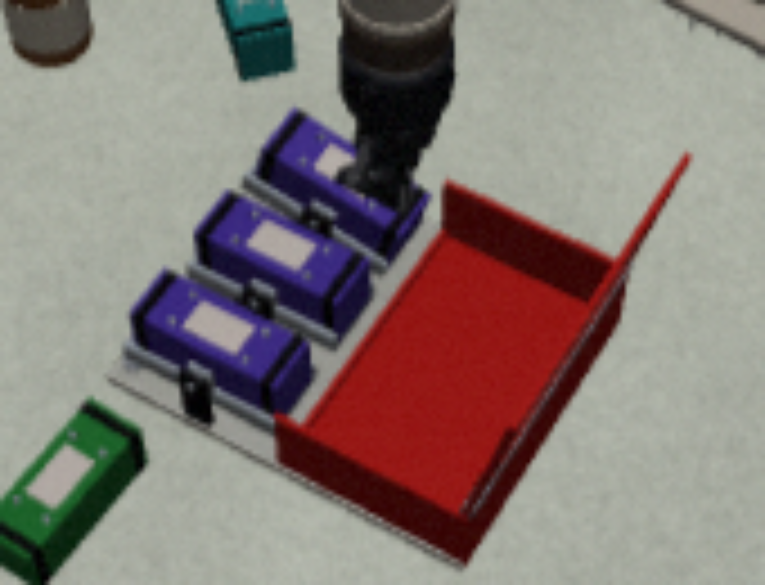

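The near cartridge is right over, with its bay end down under the fingertips at (390,190) in the crop. I'll ease off 1 mm, hold, then lift.

drive_tool(
  rows="0 0 0 -1 0;0 0 0 0 0;0 0 0 0 0;0 0 0 0 0;0 0 0 0 0;0 0 0 0 0;0 0 0 0 0;0 0 0 0 0;0 0 0 0 0;0 0 0 0 0;0 0 0 0 0;0 0 0 0 0",
)

```text
clock: 5.05
eef_pos: [0.4371, -0.0844, 0.0759]
tool_rot: [0.999, 0.047, 0.002, -0.001]
ft_force: [-4.4, 4.3, 14.6]
grip_width: -0.0002
```

drive_tool(
  rows="0 0 0 -10 0;0 0 0 -30 0;0 0 0 -30 0;0 0 0 0 0;0 0 0 0 0;0 0 0 0 0;0 0 0 0 0;0 0 0 0 0;0 0 0 0 0;0 0 0 0 0;0 0 0 0 0;0 0 0 0 0",
)

```text
clock: 6.25
eef_pos: [0.4358, -0.0853, 0.1433]
tool_rot: [0.999, 0.047, -0.0, -0.0]
ft_force: [-0.3, 0.3, 0.5]
grip_width: -0.0004
```

```bash
cat >> h.py <<'E'
def crop(n):
    st();c=cam('scene');cv2.imwrite(f'pics/{n}.png',cv2.resize(c['image'][120:250,230:400],None,fx=4.5,fy=4.5)[...,::-1])
def lab():
    c=cam('scene');h=cv2.cvtColor(c['image'],cv2.COLOR_RGB2HSV);m=cv2.inRange(h,(118,90,40),(140,255,255));m[:135]=0;m[220:]=0;m[:,:240]=0;m[:,365:]=0
    for k in cv2.findContours(m,cv2.RETR_EXTERNAL,cv2.CHAIN_APPROX_NONE)[0]:
        if cv2.contourArea(k)<60: continue
        f=np.zeros_like(m);cv2.drawContours(f,[k],-1,255,-1);w=f&cv2.inRange(h,(0,0,100),(179,70,255));M=cv2.moments(w,True);A=M['m00']
        if A>5:
            p=ray(c,M['m10']/A,M['m01']/A,.084);d=p[:2]-S
            print('label',round(M['m10']/A,1),round(M['m01']/A,1),A,'stand',(d@ex*1e3).round(1),(d@ey*1e3).round(1),'box',cv2.boundingRect(k))
E
python3 -c "
from h import *
crop('p2');lab()"
```

```text
t 6.25 stand mm [-79.2  45.4 143.3] toolx ang 0.094 F [-0.27  0.29  0.52] w -0.0004
label 278.2 192.2 111.0 stand 80.5 -1.5 box (262, 182, 33, 29)
label 292.0 174.0 103.0 stand 0.5 -1.6 box (276, 164, 33, 28)
label 305.0 156.7 93.0 stand -79.3 -2.0 box (290, 147, 32, 28)
```

View pics/p2.png

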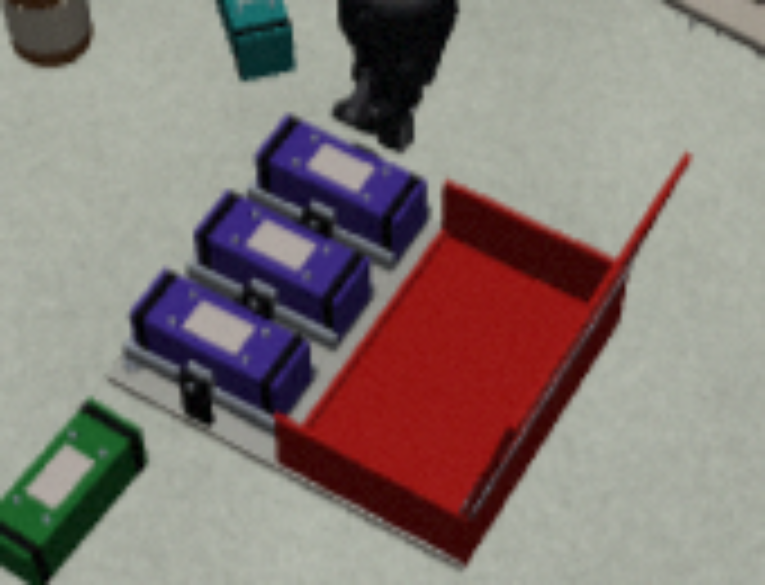

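The near cartridge is back level, with its label at the same pixel as at the start, so it is sound. Next is the middle one.

drive_tool(
  rows="0 40 0 0 0;0 40 0 0 0;0 0 0 30 0;0 0 0 20 0;0 0 0 8 0;0 0 0 4 0;0 0 0 4 0;0 0 0 4 0;0 0 0 0 0;0 0 0 0 0;0 0 0 0 0;0 0 0 0 0",
)

```text
clock: 7.55
eef_pos: [0.5162, -0.0769, 0.0761]
tool_rot: [0.999, 0.047, 0.002, -0.001]
ft_force: [-5.8, 6.1, 12.0]
grip_width: -0.0
```

drive_tool(
  rows="0 0 0 0 0;0 0 0 0 0;0 0 0 0 0;0 0 0 0 0;0 0 0 0 0;0 0 0 0 0;0 0 0 0 0;0 0 0 0 0;0 0 0 0 0;0 0 0 0 0;0 0 0 0 0;0 0 0 0 0",
)

```text
clock: 8.75
eef_pos: [0.5162, -0.0769, 0.0761]
tool_rot: [0.999, 0.047, 0.002, -0.001]
ft_force: [-4.2, 6.1, 12.6]
grip_width: -0.0001
```

drive_tool(
  rows="0 0 0 -10 0;0 0 0 -30 0;0 0 0 -30 0;0 0 0 0 0;0 0 0 0 0;0 0 0 0 0;0 0 0 0 0;0 0 0 0 0;0 0 0 0 0;0 0 0 0 0;0 0 0 0 0;0 0 0 0 0",
)

```text
clock: 9.95
eef_pos: [0.5155, -0.0778, 0.1432]
tool_rot: [0.999, 0.047, -0.0, -0.0]
ft_force: [0.3, -0.9, -0.1]
grip_width: 0.0001
```

```bash
python3 -c "
from h import *
crop('p3');lab()"
```

```text
t 9.95 stand mm [  0.8  45.3 143.2] toolx ang 0.094 F [ 0.34 -0.95 -0.06] w 0.0001
label 278.2 192.3 112.0 stand 80.6 -1.4 box (262, 182, 34, 29)
label 293.2 174.8 107.0 stand 1.1 3.4 box (277, 163, 33, 30)
```

View pics/p3.png

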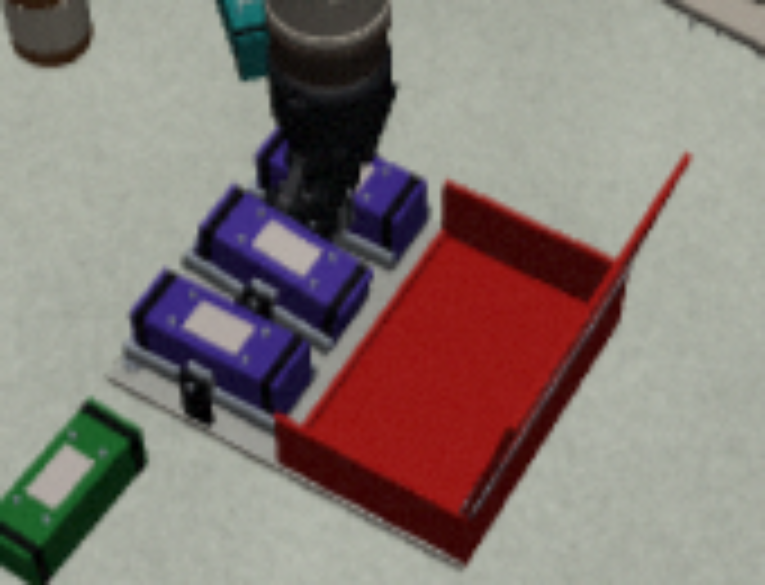

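The middle cartridge has stayed down: its label shifted from (292.0,174.0) to (293.2,174.8) and its back end is up. It is the rattler. The far one still has to be tested.

drive_tool(
  rows="0 40 0 0 0;0 40 0 0 0;0 0 0 30 0;0 0 0 20 0;0 0 0 8 0;0 0 0 4 0;0 0 0 4 0;0 0 0 4 0;0 0 0 0 0;0 0 0 0 0;0 0 0 0 0;0 0 0 0 0",
)

```text
clock: 11.25
eef_pos: [0.5957, -0.0696, 0.0764]
tool_rot: [0.999, 0.047, 0.002, -0.001]
ft_force: [-4.3, 3.6, 9.9]
grip_width: -0.0002
```

drive_tool(
  rows="0 0 0 0 0;0 0 0 0 0;0 0 0 0 0;0 0 0 0 0;0 0 0 0 0;0 0 0 0 0;0 0 0 0 0;0 0 0 0 0;0 0 0 0 0;0 0 0 0 0;0 0 0 0 0;0 0 0 0 0",
)

```text
clock: 12.45
eef_pos: [0.5957, -0.0696, 0.0764]
tool_rot: [0.999, 0.047, 0.002, -0.001]
ft_force: [-4.6, 3.2, 10.8]
grip_width: 0.0002
```

drive_tool(
  rows="0 0 0 -10 0;0 0 0 -30 0;0 0 0 -30 0;0 0 0 0 0;0 0 0 0 0;0 0 0 0 0;0 0 0 0 0;0 0 0 0 0;0 0 0 0 0;0 0 0 0 0;0 0 0 0 0;0 0 0 0 0",
)

```text
clock: 13.65
eef_pos: [0.5952, -0.0703, 0.1433]
tool_rot: [0.999, 0.047, -0.0, 0.0]
ft_force: [-0.1, -0.6, 0.4]
grip_width: 0.0001
```

```bash
python3 -c "
from h import *
crop('p4');lab()"
```

```text
t 13.65 stand mm [ 80.8  45.2 143.3] toolx ang 0.094 F [-0.14 -0.6   0.37] w 0.0001
```

View pics/p4.png

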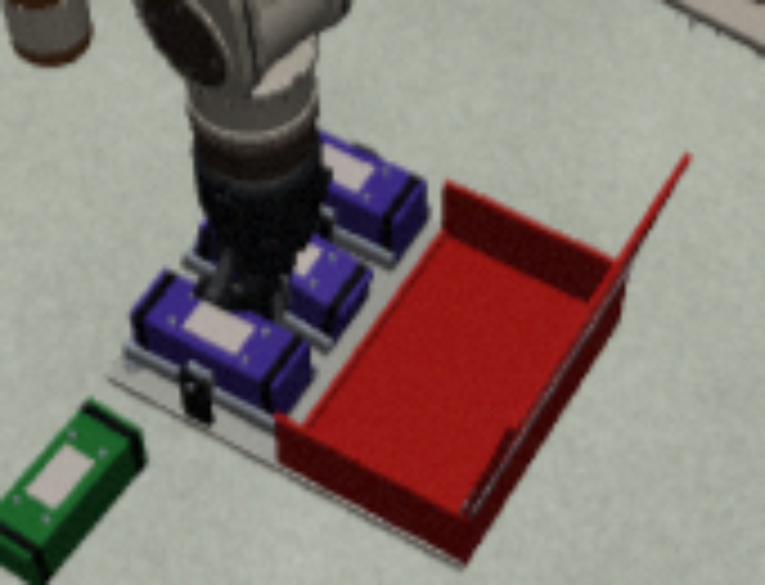

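The far cartridge is level again, so the middle one is the rattler. I'll go behind it, to stand (0,-97), and descend.

drive_tool(
  rows="0 -20 36 0 0;0 -20 36 0 0;0 -20 35 0 0;0 -21 35 0 0;0 0 0 0 0;0 0 0 30 0;0 0 0 30 0;0 0 0 16 0;0 0 0 0 0",
)

```text
clock: 14.65
eef_pos: [0.5258, -0.2179, 0.0645]
tool_rot: [0.999, 0.047, -0.003, -0.001]
ft_force: [-0.1, -0.5, -0.5]
grip_width: 0.0002
```

```bash
python3 -c "
from h import *
st();lab()"
```

```text
t 14.65 stand mm [ -2.2 -95.1  64.5] toolx ang 0.0944 F [-0.1  -0.46 -0.51] w 0.0002
label 278.3 192.3 114.0 stand 80.5 -1.2 box (262, 182, 33, 29)
label 293.2 174.7 108.0 stand 0.9 3.1 box (277, 163, 33, 30)
label 305.1 156.8 96.0 stand -79.2 -1.6 box (290, 147, 31, 28)
```

drive_tool(
  rows="0 3 -10 -3 0;0 0 -10 0 0;0 0 -8 0 0;0 0 -8 0 0;0 0 -8 0 0;0 0 -8 0 0;0 0 0 0 0",
)

```text
clock: 15.4
eef_pos: [0.5257, -0.1659, 0.0703]
tool_rot: [0.999, 0.048, -0.0, -0.0]
ft_force: [-0.2, -0.4, 0.4]
grip_width: 0.0001
```

```bash
python3 -c "
from h import *
st();lab()"
```

```text
t 15.4 stand mm [  2.6 -43.4  70.3] toolx ang 0.0955 F [-0.22 -0.4   0.36] w 0.0001
label 278.2 192.3 112.0 stand 80.6 -1.5 box (262, 182, 34, 29)
label 300.2 178.9 108.0 stand 3.1 30.7 box (284, 167, 33, 31)
label 305.0 156.7 93.0 stand -79.3 -1.9 box (290, 147, 31, 27)
```

drive_tool(
  rows="0 -1 -8 2 0;0 -1 -8 2 0;0 0 -8 2 0;0 0 -8 2 0;0 0 -8 2 0;0 0 -8 2 0;0 0 -8 2 0;0 0 -8 3 0;0 0 -8 3 0;0 0 -8 3 0;0 0 0 0 0",
)

```text
clock: 16.55
eef_pos: [0.5151, -0.0859, 0.0461]
tool_rot: [0.999, 0.048, -0.001, -0.001]
ft_force: [-0.3, 0.7, 0.1]
grip_width: -0.0002
```

```bash
python3 -c "
from h import *
crop('p5');lab()"
```

```text
t 16.55 stand mm [-0.4 37.4 46.1] toolx ang 0.0958 F [-0.29  0.66  0.12] w -0.0002
label 278.1 192.2 112.0 stand 80.6 -1.6 box (262, 182, 33, 29)
label 322.5 191.5 109.0 stand 8.0 115.1 box (306, 180, 33, 31)
```

View pics/p5.png

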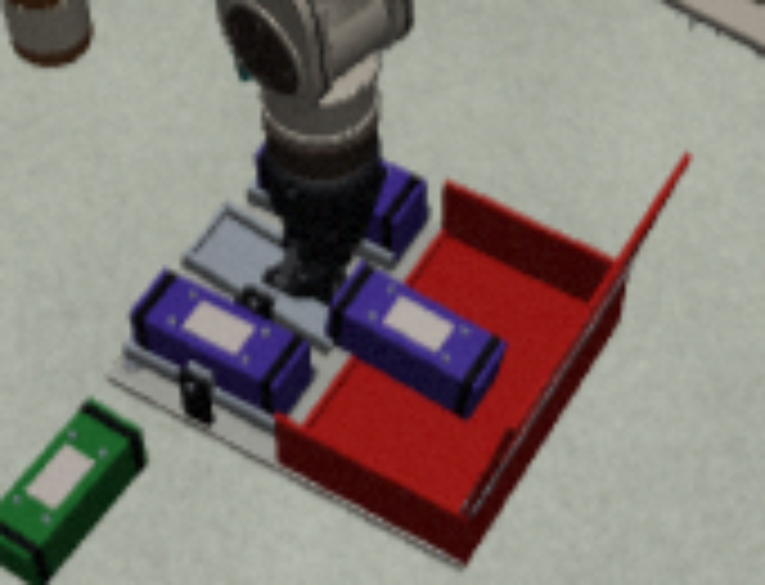

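The rattler is sliding over the sill and is still in contact with the fingers. I'll push another 31 mm, gently.

drive_tool(
  rows="0 0 -5 0 0;0 0 -5 0 0;0 0 -5 0 0;0 0 -5 0 0;0 0 -4 0 0;0 0 -4 0 0;0 0 -3 0 0;0 0 0 0 0;0 0 0 0 0;0 0 0 0 0",
)

```text
clock: 17.65
eef_pos: [0.5136, -0.057, 0.0473]
tool_rot: [0.999, 0.047, -0.0, -0.0]
ft_force: [-0.1, -0.7, 0.0]
grip_width: 0.0001
```

```bash
python3 -c "
from h import *
crop('p6');lab()"
```

```text
t 17.65 stand mm [ 0.8 66.2 47.3] toolx ang 0.0938 F [-0.05 -0.72  0.02] w 0.0001
label 330.0 195.8 110.0 stand 9.6 142.7 box (313, 184, 34, 31)
label 278.2 192.2 110.0 stand 80.3 -1.6 box (262, 182, 33, 29)
```

View pics/p6.png

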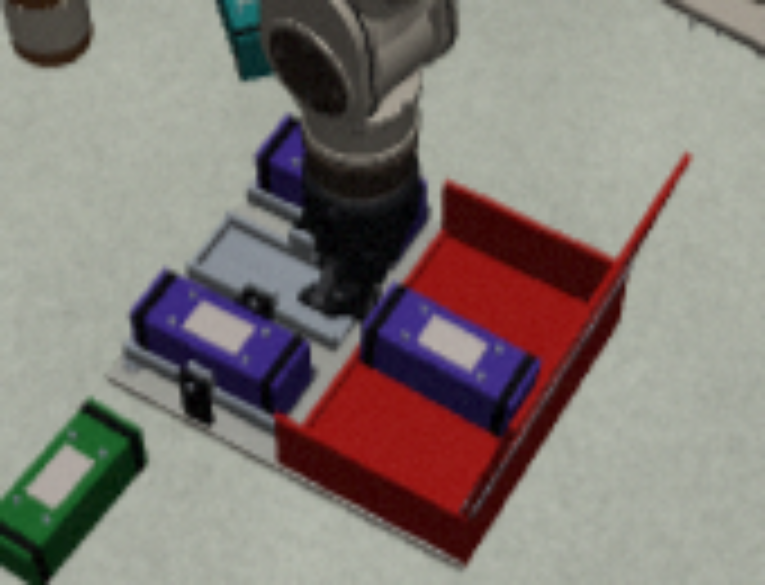

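drive_tool(
  rows="0 0 -4 0 0;0 0 -4 0 0;0 0 0 0 0;0 0 0 0 0",
)

```text
clock: 18.15
eef_pos: [0.5127, -0.0487, 0.0473]
tool_rot: [0.999, 0.047, -0.0, -0.0]
ft_force: [-0.4, -1.6, -0.5]
grip_width: -0.0001
```

```bash
python3 - <<'E'
from h import *
st();lab()
# intersect label in two views for height
P=[]
for n,(u0,v0,u1,v1) in {'scene':(300,170,360,225),'top':(290,180,342,225)}.items():
    c=cam(n);h=cv2.cvtColor(c['image'],cv2.COLOR_RGB2HSV);m=cv2.inRange(h,(118,90,40),(140,255,255));mm=m*0;mm[v0:v1,u0:u1]=m[v0:v1,u0:u1]
    ks=cv2.findContours(mm,cv2.RETR_EXTERNAL,cv2.CHAIN_APPROX_NONE)[0]
    if not ks: print(n,'none');continue
    k=max(ks,key=cv2.contourArea)
    f=m*0;cv2.drawContours(f,[k],-1,255,-1);M=cv2.moments(f&cv2.inRange(h,(0,0,100),(179,70,255)),True)
    u,v=M['m10']/M['m00'],M['m01']/M['m00'];a=ray(c,u,v,.05);b=ray(c,u,v,.1);P.append((a,b))
    for z in(.062,.07):
        d=ray(c,u,v,z)[:2]-S;print(n,round(u,1),round(v,1),M['m00'],z,d@ex*1e3,d@ey*1e3, cv2.minAreaRect(k))
E
```

```text
t 18.15 stand mm [ 0.8 74.6 47.3] toolx ang 0.0945 F [-0.41 -1.62 -0.53] w -0.0001
label 332.2 197.0 111.0 stand 10.0 150.7 box (316, 186, 33, 30)
label 278.1 192.3 113.0 stand 80.7 -1.5 box (262, 182, 33, 29)
scene 332.1 197.0 109.0 0.062 -1.9656421482850628 144.54589171386058 ((330.50518798828125, 200.30276489257812), (31.5294132232666, 18.764705657958984), 28.07248878479004)
scene 332.1 197.0 109.0 0.07 2.482927876826879 146.75529277947427 ((330.50518798828125, 200.30276489257812), (31.5294132232666, 18.764705657958984), 28.07248878479004)
top 308.0 208.3 6.0 0.062 -1.4659803201231214 177.18643499227605 ((312.0099182128906, 208.0989990234375), (13.532506942749023, 19.303720474243164), 84.2894058227539)
top 308.0 208.3 6.0 0.07 -1.8167242112272173 176.75894714968027 ((312.0099182128906, 208.0989990234375), (13.532506942749023, 19.303720474243164), 84.2894058227539)
```

Assuming the label lies at the flat-cartridge height of 62 mm, the scene view puts the rattler's centre at about (0, 145), i.e. on the bay floor. Next I lift off, go over the lid, and come down behind it.

drive_tool(
  rows="0 0 8 0 0;0 0 0 -40 0;0 0 0 -50 0;0 0 0 -50 0;0 0 0 -50 0;0 0 0 -50 0;0 0 0 -50 0;0 0 0 -20 0;0 0 -30 0 0;0 0 -40 0 0;0 0 -50 0 0;0 0 -50 0 0",
)

```text
clock: 19.5
eef_pos: [0.4974, 0.1132, 0.3576]
tool_rot: [0.999, 0.046, 0.0, -0.0]
ft_force: [0.5, 0.7, -0.4]
grip_width: -0.0
```

drive_tool(
  rows="0 0 -40 0 0;0 0 -40 0 0;0 0 0 0 0",
)

```text
clock: 19.8
eef_pos: [0.4894, 0.1961, 0.3568]
tool_rot: [0.999, 0.05, -0.0, -0.001]
ft_force: [0.1, -0.3, -0.6]
grip_width: -0.0002
```

```bash
python3 - <<'E'
from h import *
c=cam('top')
st();lab()
cc=cam('scene')
for k in(c,cc):print(ray(k,*( (281,207) if k is c else (383,155)),.22))
im=np.hstack([cv2.resize(c['image'][140:270,250:410],(400,325)),cv2.resize(cc['image'][120:250,240:400],(400,325))]);cv2.imwrite('pics/p7.png',im[...,::-1])
E
```

```text
t 19.85 stand mm [  0.9 318.3 357. ] toolx ang 0.0983 F [ 0.44 -0.48 -0.08] w 0.0003
label 331.2 197.1 107.0 stand 12.0 148.5 box (315, 187, 33, 30)
label 278.2 192.2 110.0 stand 80.3 -1.4 box (262, 182, 33, 29)
label 305.2 156.8 93.0 stand -79.6 -1.2 box (290, 147, 32, 27)
[0.49850684 0.11872812 0.22      ]
[0.38291973 0.10926649 0.22      ]
```

View pics/p7.png

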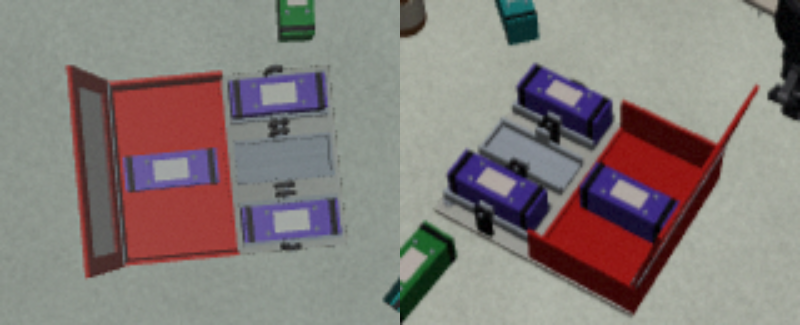

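The rattler lies flat in the bay at (170,168) in the left half of the picture, and the middle cradle is empty and level. The lid edge is at stand y of about 243 mm. I'll descend behind it and push it over.

drive_tool(
  rows="0 0 0 45 0;0 0 0 45 0;0 0 0 45 0;0 0 0 35 0;0 0 0 0 0;0 0 20 0 0;0 0 20 0 0;0 0 10 0 0;0 0 10 0 0;0 0 10 0 0;0 0 10 0 0;0 0 10 0 0",
)

```text
clock: 21.15
eef_pos: [0.4987, 0.1019, 0.1876]
tool_rot: [0.999, 0.047, 0.0, -0.0]
ft_force: [0.2, 0.4, 0.3]
grip_width: -0.0
```

```bash
python3 -c "
from h import *
st()"
```

```text
t 21.15 stand mm [  1.1 225.8 187.6] toolx ang 0.0944 F [0.23 0.38 0.34] w -0.0
```

drive_tool(
  rows="0 0 10 0 0;0 0 10 0 0;0 0 10 0 0;0 0 10 0 0;0 0 10 0 0;0 0 10 0 0;0 0 5 0 0;0 0 0 -10 0;0 0 -20 -20 0;0 0 -20 -30 0;0 0 0 -40 0;0 0 0 -40 0",
)

```text
clock: 22.35
eef_pos: [0.5003, 0.0784, 0.3293]
tool_rot: [0.999, 0.048, -0.0, -0.0]
ft_force: [1.2, -0.2, 0.0]
grip_width: -0.0002
```

drive_tool(
  rows="0 0 -30 -30 0;0 0 -40 0 0;0 0 -40 0 0;0 0 -40 0 0;0 0 0 0 0;0 0 0 0 0;0 0 0 0 0;0 0 0 0 0;0 0 0 0 0;0 0 0 0 0;0 0 0 0 0;0 0 0 0 0",
)

```text
clock: 23.55
eef_pos: [0.4869, 0.2265, 0.3574]
tool_rot: [0.999, 0.047, 0.0, -0.0]
ft_force: [0.1, -0.8, -0.3]
grip_width: -0.0004
```

```bash
python3 - <<'E'
from h import *
c=cam('top')
st();lab()
cc=cam('scene')
im=np.hstack([cv2.resize(c['image'][140:270,250:410],(400,325)),cv2.resize(cc['image'][120:250,240:400],(400,325))]);cv2.imwrite('pics/p8.png',im[...,::-1])
E
```

```text
t 23.6 stand mm [  1.1 351.1 357.3] toolx ang 0.0936 F [-0.78 -1.07  0.32] w 0.0002
label 278.1 192.2 111.0 stand 80.5 -1.7 box (262, 182, 33, 29)
label 305.1 156.8 95.0 stand -79.3 -1.6 box (290, 147, 32, 28)
```

View pics/p8.png

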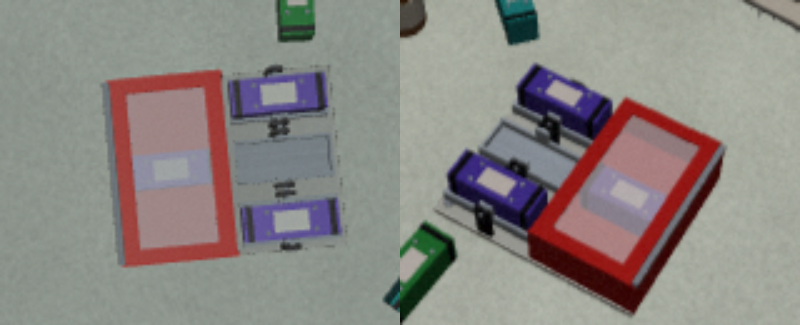

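The lid is shut and lies flat, the rattler is visible through it, and both sound cartridges are level at their start pixels. One more number check before I hand in.

```bash
python3 - <<'E'
from h import *
c=cam('top');d=ray(c,318.4,207.6,.062)[:2]-S;y=d@ey*1e3;print(d@ex*1e3,y)
if 132<y<154: print(bot.job_done())
E
```

```text
-2.3674909153846 143.9356117314112
the job is handed in; nothing more can be done
None
```

I tested the three cartridges from nearest to farthest, and the middle one is the rattler. It now lies in the reject bay with the lid shut, and I have handed the job in at about 24 s of the 72 s allowed.

- **Tip tests:** I held each cartridge right over for more than a second. The near and far ones swung back level; the middle one stayed down.
- **Rattler:** I slid it over the sill into the bay. My last check put its centre at about stand x -2 mm, y 144 mm, against the allowed 128 to 158 mm. That assumes it lies flat on the bay floor. I couldn't get its height from two views because the arm blocked the top camera, but both later pictures show it lying flat.
- **Lid:** I pushed it over from behind and it sank shut. The last picture shows it flat, with the rattler visible underneath.
- **Sound cartridges:** both are level, and their labels are within 0.2 pixel of where they started.
- **Robot:** the arm is clear of everything. The highest tool force I read was about 22 N, on the first press.

The two camera views differed by 2 to 3 mm along stand y, and no check failed.

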